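Cradle and chock a handrail for painting

TASK

Take the thick round handrail piece out of the stock rack and lay it across both V-cradles of the painting stand, centred lengthwise, lowering it right down before you let go. Then chock it: stand the wedge-shaped wooden block, narrow foot down, on the stand's board in the gap between the rail and the small stop block, midway between the cradles and lengthwise along the rail, again set down and not dropped. Leave the thin rod in the rack.

Things in the scene. Friction and masses are not known exactly. Their poses are not given: they have to be found in the camera images.
- rail: Handrail piece: plain solid wooden bar, round, 40 mm diameter, 280 mm long, 0.25 kg. Origin at its middle, on the axis; x along it. Lies in either bay (100 mm apart) of the stock rack, a low plywood board (8 mm thick) with two cross strips, axis 42 mm above the table. Strips and lips hold it only about 100 mm either side of its middle; the middle is free for fingers.
- thin_rod: The wrong bar, to be left alone: same wood and 280 mm long, but only 22 mm in diameter, in the rack's other bay, axis 33 mm above the table. Origin at its middle, x along it.
- chock: Plain wooden wedge block, loose on the table, narrow foot down: 50 mm long (x), 61 high, 24 thick at the foot widening on both sides to 48 at the top, 0.09 kg. Origin centre of underside, z up. Grip the two upright parallel end faces (+x, -x), 30 mm or more above the foot; the others slope. Half a turn makes no difference. A flat wooden 70 x 45 x 22 mm offcut lying near is not the chock.
- stand: Fixed plywood board 240 (x) by 135 mm (y), 12 thick. Origin on the table below the middle of the V line, which is its x axis; z up. V-cradles at x = -90 and +90, 30 thick, tips 43 high, 40 degree faces; seated rail axis: y = 0, 46 mm above the table. Stop block 40 (x) by 18, top 48 high, near face at y = +68; gap rail to stop 48 mm. Chock goes at x = 0, y = +44, foot on the board, its x along x.
Mind the look-alikes: they are no part of the job. Leave any orange or yellow look-alike of the chock alone.

How it is judged:
On the way, in this order (a step that is already met when the one before it is completed fails the run):
1. the rail, still in the gripper, is lowered into both V-cradles (within 12 mm of its seated height) (x of rail in the frame of stand between -0.025 and 0.025 m and y of rail in the frame of stand between -0.015 and 0.015 m and z of rail in the frame of stand between 0.034 and 0.058 m and angle between the x axis of rail and the x axis of stand, either way round below 0.18 rad and contact force between the fingers and rail above 0.5 N), for 0.05 s.
2. with the rail lying in the cradles, the chock, still in the gripper, is lowered into the gap between rail and stop (foot within 12 mm of the board) (x of rail in the frame of stand between -0.025 and 0.025 m and y of rail in the frame of stand between -0.015 and 0.015 m and z of rail in the frame of stand between 0.038 and 0.054 m and angle between the x axis of rail and the x axis of stand, either way round below 0.18 rad and x of chock in the frame of stand between -0.02 and 0.02 m and y of chock in the frame of stand between 0.03 and 0.058 m and z of chock in the frame of stand between 0 and 0.024 m and angle between the x axis of chock and the x axis of stand, either way round below 0.26 rad and angle between chock's own z axis and vertical below 0.21 rad and contact force between the fingers and chock above 0.5 N), for 0.05 s.
At the end, for the whole second after the job is handed in: At rest: the rail in both V-cradles, within 25 mm along, 15 mm sideways, 8 mm in height and 10 degrees of its seat; the chock on the board between rail and stop, within 20 mm along, 14 mm across, 8 mm in height and 15 degrees of its place, upright within 12 degrees (x of rail in the frame of stand between -0.025 and 0.025 m and y of rail in the frame of stand between -0.015 and 0.015 m and z of rail in the frame of stand between 0.038 and 0.054 m and angle between the x axis of rail and the x axis of stand, either way round below 0.18 rad and x of chock in the frame of stand between -0.02 and 0.02 m and y of chock in the frame of stand between 0.03 and 0.058 m and z of chock in the frame of stand between 0.004 and 0.02 m and angle between the x axis of chock and the x axis of stand, either way round below 0.26 rad and angle between chock's own z axis and vertical below 0.21 rad and linear speed of each of rail, chock below 0.02 m/s); the robot touches nothing.
It fails at once if the thin rod is moved more than 40 mm (distance of thin_rod from where it was at the start of the episode above 0.04 m).
It also fails if it takes over 59 s, if anything falls off the work surface, if the arm or the gripper's body presses on something with over 40 N, if the wrist force passes 120 N, or if a joint passes its speed limit or range.

ROBOT

A 6-joint arm with a two-finger parallel gripper is mounted at the origin on the work surface. World frame = base frame: x ahead of the robot, y to its left, z up, the work surface at z = 0. Lengths are in m, angles in rad, forces in N, time in s.
With the tool pointing down it reaches from about 0.275 to 0.85 m from the base axis. Payload 19 kg.
Tool frame: the origin (TCP) lies where the fingers leave the gripper's body, on its centre line; the fingertips stand 73 mm ahead of it and the grasp point (between the pads) lies 54 mm ahead of it; x points along the fingers, y is the direction in which the jaws open and shut, and the axes are right-handed (so a half turn about x gives the same grasp; the last joint's range is limited). The gripper opens to 85 mm and grips with 20 to 120 N. Pads are 22 mm wide; open, the fingers measure 114 mm over their backs; the gripper's body (76 mm by 85 mm) begins 54 mm behind the grasp point. The pads swing forward as they close: fully open they stand 13 mm farther back than shut.
Start: joints at [1.123, 0.15, 1.437, -0, 1.554, -0.134], TCP at [0.177, 0.547, 0.304] pointing down, gripper open.
Joint ranges: [-2.8, 2.8], [-0.68, 2.1], [0.12, 2.68], [-1.39, 4.53], [0.16, 2.79], [-2.81, 2.81]. Speed limits (rad/s): [1.89, 1.89, 2.22, 3.01, 3.01, 3.01].

INTERFACE

Orientations are given as a rotation vector (axis times angle).
In Python, from station import get_state, camera, finish_job gives the robot as it stands.
- The arm moves only by the tool arm_command, never from a script. Its argument "motion" is one flat list of numbers, 5 for each row, row after row: the gripper command: -1 is shut, 1 is fully open, values between are in proportion, then the shift along the tool's x, y, z in mm, then the turn about the tool's x in degrees. A call has 1 to 12 rows; each row shifts and turns the commanded pose from where the row before left it, along the tool's axes as they then stand; what a row does not reach is not made up. A row lasts 1/8 s, in which the tool goes at most 62.5 mm and 10.7 degrees, less where a joint would pass 70% of its speed; a pose out of reach is approached as far as the arm can. A call is refused whole if a number of a shift passes 62.5 or a number of a turn 10.7, either way. A call with a gripper value outside its range is refused whole. The fingers move at their own pace and stop on an object; "grip_force" is the grip in N (left out, the last holds). Time passes only in rows, so rows that do not move let the fingers close. It gives the time, the measured TCP pose, the force and the opening at its end, in the units of the state.
- get_state(): the state, without advancing time (a new reading comes with each control period).
- camera(name): name is "scene" or "top" or "wrist"; returns a dict with "pixels" (420x560x3 uint8, red, green, blue), "K" (3x3 intrinsics, pixels), "R" (3x3) and "t" (3): a world point X has camera coordinates R X + t; the wrist camera has in their place "T_tool_cam" (4x4, takes a point from camera to tool coordinates, whose origin is the TCP and whose axes are the tool frame's). Camera axes: x right, y down, z forward; pixel columns grow to the right and rows downward; lengths in m; the calibration is good to about 2 mm. The wrist camera is an equidistant fisheye: a pixel r from the principal point sees the ray r / f radians off the axis. A picture is of the moment at which its call begins: read the wrist's pose just before it. There is no depth.
- finish_job(): hands the job in, once; it reports no verdict.
The state is a dict: "clock": time; "joint_pos": joint angles; "dq": joint speeds; "joint_efforts": joint torques, N m; "tcp_pos": TCP position; "orientation": TCP orientation; "contact_force": force on the tool from outside, world axes, zero at the start; "torque": the same for the moment, N m; "grip_width": opening from 0.0 (shut) to 1.0 (fully open).
Only numpy, scipy, OpenCV 4.12 (cv2) and the standard library are available. Lean on these libraries where they do the work, as an engineer would, in place of code of your own. Each camera call takes 0.05 s, during which the arm holds its last target. There are 200 camera calls.

## Working session

There is one attempt and no reset: what is moved stays moved. The work goes in short steps, Python scripts to look and compute and a tool call to move; the robot and the scene stay as the last step left them, time stands still between calls to the robot, and variables do not carry over. Pictures are saved under pics/ and viewed, about 8 in all and at most 12, crops included, and the job is handed in when it is done.

Besides the shell and the picture viewer there is one more tool, called after "Request:" as name(argument=value, ...) on one line, values as JSON. arm_command: Moves the arm, as the interface text tells. Its arguments: {"type":"object","properties":{"motion":{"type":"array","items":{"type":"number"}},"grip_force":{"type":"number"}},"required":["motion"]}

```bash
mkdir -p pics; ls; cat > h.py <<'E'
import numpy as np, cv2
from station import get_state, camera, finish_job
from scipy.spatial.transform import Rotation as Ro
def save(n,f):
    c=camera(n); cv2.imwrite(f,c["pixels"][:,:,::-1]); np.savez(f[:-4]+".npz",**c); return c
def ray(c,uv,z):
    K,R,t=c["K"],c["R"],c["t"]; d=R.T@np.linalg.inv(K)@np.array([uv[0],uv[1],1.]); o=-R.T@t
    return o+d*(z-o[2])/d[2]
def proj(c,X):
    p=c["K"]@(c["R"]@np.asarray(X)+c["t"]); return p[:2]/p[2]
E
python3 - <<'E'
from h import *
s=get_state();print(s)
for n in("top","scene"):
    c=save(n,f"pics/{n}0.png");print(n,c["K"],-c["R"].T@c["t"],c["R"])
E
```

```text
pics
{'clock': 0.0, 'joint_pos': array([ 1.12297222e+00,  1.50972691e-01,  1.43801242e+00,  2.07816347e-05,
        1.55380976e+00, -1.33992494e-01]), 'dq': array([-4.46916074e-05,  1.75139727e-03,  1.24577923e-03,  4.64768507e-04,
       -9.78992924e-04,  1.39394395e-03]), 'joint_efforts': array([ 2.80485110e-03, -7.13048100e+01, -5.70879257e+01,  2.07325775e-04,
        9.04075132e-03,  7.00755072e-05]), 'tcp_pos': array([0.17744655, 0.54676934, 0.30329226]), 'orientation': array([ 0.24540957,  1.55709223, -0.24721546]), 'contact_force': array([ 0.21336018, -0.30947532, -0.17768335]), 'torque': array([-0.00222294, -0.00075848,  0.03235642]), 'grip_width': 0.9995694991616882}
top [[480.52821038   0.         279.14584678]
 [  0.         480.52821038 203.11988358]
 [  0.           0.           1.        ]] [0.46627438 0.07038132 1.23690458] [[ 0.02215798 -0.99974976  0.00307319]
 [-0.99590853 -0.02234201 -0.08756162]
 [ 0.08760837 -0.00112043 -0.99615437]]
scene [[382.96428016   0.         282.19945742]
 [  0.         382.96428016 210.22398575]
 [  0.           0.           1.        ]] [1.06978187 0.22332994 0.60471212] [[-0.34112954  0.93984098  0.01815423]
 [ 0.68194535  0.26072229 -0.68335527]
 [-0.6469785  -0.22073248 -0.72986026]]
```

View pics/top0.png

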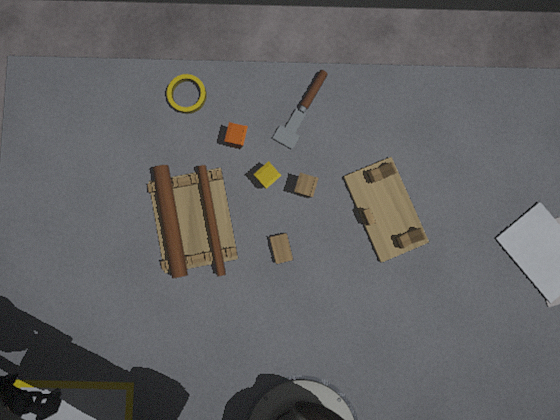

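View pics/scene0.png

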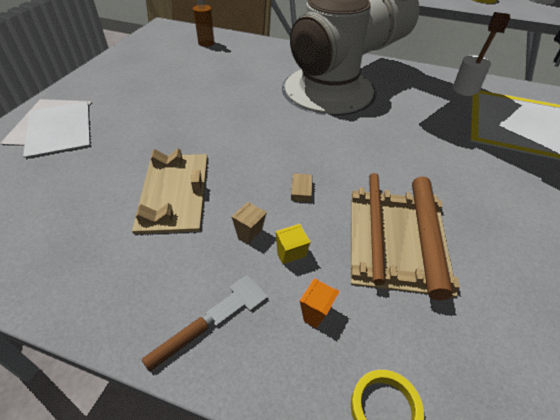

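Top view: the thick rail runs (160,168)–(178,275), the thin rod (203,167)–(221,273). The chock is at (305,185), the flat offcut at (280,247), and the stand at (385,210) with its stop at (363,216).

```bash
python3 - <<'E'
from h import *
ims=[]
c=dict(np.load("pics/top0.npz")); im=c["pixels"][:,:,::-1]
a=cv2.resize(im[145:275,335:440],None,fx=4,fy=4,interpolation=cv2.INTER_CUBIC)
b=cv2.resize(im[160:210,280:330],None,fx=6,fy=6,interpolation=cv2.INTER_CUBIC)
o=np.zeros((520,720,3),np.uint8);o[:,:420]=a;o[:300,420:]=b; cv2.imwrite("pics/crop.png",o)
hsv=cv2.cvtColor(im,cv2.COLOR_BGR2HSV)
for p in[(165,200),(210,210),(305,182),(385,200),(60,200)]: print(p,hsv[p[1],p[0]],im[p[1],p[0]])
m=((hsv[...,1]>120)&((hsv[...,0]<13))).astype(np.uint8)
m[:, :145]=0;m[:,245:]=0;m[:155]=0;m[285:]=0
n,l,st,ce=cv2.connectedComponentsWithStats(m)
for i in range(1,n):
    if st[i,4]>200:
        r=cv2.minAreaRect(np.argwhere(l==i)[:,::-1].astype(np.float32));bx=cv2.boxPoints(r)
        print(st[i],r); 
        print([ray(c,p,.042).round(4) for p in bx])
        print("centre",ray(c,r[0],.042).round(4))
E
```

```text
(165, 200) [ 12 135 104] [ 49  71 104]
(210, 210) [ 12 128 106] [ 53  75 106]
(305, 182) [ 18  86 122] [ 81 106 122]
(385, 200) [ 20  77 145] [101 130 145]
(60, 200) [124  16 111] [111 104 105]
[156 166  29 103 612] ((169.18959045410156, 216.96762084960938), (104.58422088623047, 14.71391773223877), 80.31121826171875)
[array([0.6561, 0.3874, 0.042 ]), array([0.6633, 0.3513, 0.042 ]), array([0.4074, 0.297 , 0.042 ]), array([0.4006, 0.3325, 0.042 ])]
centre [0.5306 0.3418 0.042 ]
```

View pics/crop.png

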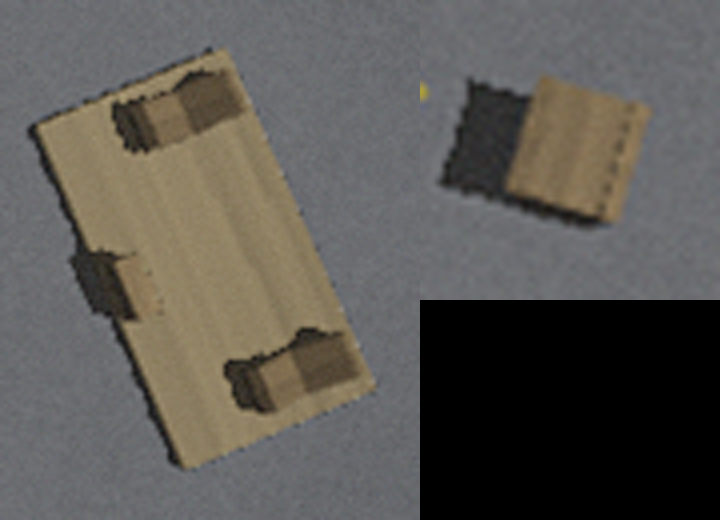

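```bash
python3 - <<'E'
from h import *
c=dict(np.load("pics/top0.npz")); im=c["pixels"][:,:,::-1]; s=dict(np.load("pics/scene0.npz")); si=s["pixels"][:,:,::-1]
f=lambda p:(335+(p[0]+.5)/4-.5,145+(p[1]+.5)/4-.5)
C=[ray(c,f(p),.012) for p in[(228,50),(375,387),(183,468),(38,125)]]
print(np.round(C,4),[np.linalg.norm(C[i]-C[i-3]) for i in range(4)],np.mean(C,0))
V=[ray(c,f(p),.020) for p in[(191,109),(301,368)]];print("V",np.round(V,4),np.linalg.norm(V[0]-V[1]))
S=ray(c,f((145,285)),.048);print("stop near top",S)
hsv=cv2.cvtColor(cv2.GaussianBlur(im,(3,3),0),cv2.COLOR_BGR2HSV)
m=((hsv[...,1]>100)&((hsv[...,0]<=15))).astype(np.uint8)
m[:, :145]=0;m[:,245:]=0;m[:155]=0;m[285:]=0
m=cv2.morphologyEx(m,cv2.MORPH_OPEN,np.ones((5,5)))
n,l,st,ce=cv2.connectedComponentsWithStats(m)
for i in range(1,n):
    if st[i,4]>200:
        r=cv2.minAreaRect(np.argwhere(l==i)[:,::-1].astype(np.float32));bx=cv2.boxPoints(r)
        print(st[i],r);print(np.round([ray(c,p,.042) for p in bx],4),"centre",ray(c,r[0],.042).round(4))
a=cv2.resize(si[190:255,220:275],None,fx=8,fy=8,interpolation=cv2.INTER_CUBIC)
b=cv2.resize(im[155:290,145:200],None,fx=4,fy=4,interpolation=cv2.INTER_CUBIC)
o=np.zeros((545,680,3),np.uint8);o[:520,:440]=a;o[:540,450:670]=b;cv2.imwrite("pics/crop2.png",o)
E
```

```text
[[ 0.6997 -0.2188  0.012 ]
 [ 0.4849 -0.3126  0.012 ]
 [ 0.431  -0.1907  0.012 ]
 [ 0.6481 -0.0966  0.012 ]] [np.float64(0.23448141405529938), np.float64(0.13331527807810728), np.float64(0.23662329036608176), np.float64(0.13264554250005123)] [ 0.56592041 -0.20466657  0.012     ]
V [[ 0.6594 -0.1933  0.02  ]
 [ 0.4957 -0.2634  0.02  ]] 0.17815429706461186
stop near top [ 0.54419634 -0.15903543  0.048     ]
[ 155  166   31  111 1630] ((169.88790893554688, 220.6611328125), (111.8031234741211, 15.495962142944336), 79.82449340820312)
[[0.6552 0.3892 0.042 ]
 [0.663  0.3513 0.042 ]
 [0.3903 0.2911 0.042 ]
 [0.3828 0.3283 0.042 ]] centre [0.5215 0.3397 0.042 ]
[199 166  25 109 853] ((211.1502227783203, 220.06199645996094), (110.35646057128906, 8.47553539276123), 79.95065307617188)
[[0.6591 0.2765 0.042 ]
 [0.6634 0.2557 0.042 ]
 [0.394  0.1987 0.042 ]
 [0.3899 0.2191 0.042 ]] centre [0.5253 0.2372 0.042 ]
```

View pics/crop2.png

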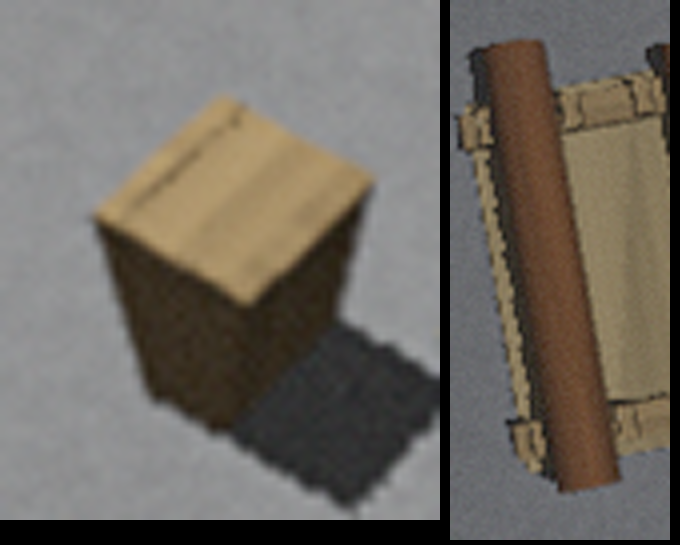

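Crop: the chock's left-front face tapers from (97,217)-(248,300) to (150,400)-(225,432), so it is an end face. The chock's x therefore runs along the edge (248,300)→(375,180). The rail outline is clean.

```bash
cat >> h.py <<'E'
def plan(target,jaw_deg):
    """target = grasp-point xyz, jaw_deg = world yaw of jaw line; prints tool shift (mm) before turning, and turn (deg)"""
    s=get_state(); M=Ro.from_rotvec(s["orientation"]).as_matrix()
    g=s["tcp_pos"]+M[:,0]*.054
    d=M.T@(np.asarray(target)-g)*1000
    h=np.degrees(np.arctan2(M[1,1],M[0,1])); turn=-((jaw_deg-h+90)%180-90)
    print("clock",s["clock"],"grasp",g.round(4),"toolx",M[:,0].round(3),"jaw",h.round(2),"shift",d.round(1),"turn",round(turn,1),"grip",s["grip_width"],"q",s["joint_pos"].round(2),"F",s["contact_force"].round(1))
E
python3 - <<'E'
from h import *
t=dict(np.load("pics/top0.npz"));s=dict(np.load("pics/scene0.npz"))
fs=lambda p:(220+(p[0]+.5)/8-.5,190+(p[1]+.5)/8-.5)
ft=lambda p:(280+(p[0]-420+.5)/6-.5,160+(p[1]+.5)/6-.5)
A=np.array([ray(s,fs(p),.061) for p in[(97,217),(248,303),(375,180),(225,95)]])
B=np.array([ray(t,ft(p),.061) for p in[(542,75),(650,105),(615,222),(508,190)]])
for n,P in(("scene",A),("top",B)):
    print(n,P.round(4).tolist(),"mean",P.mean(0).round(4))
    for i in range(4):
        d=P[(i+1)%4]-P[i];print(np.linalg.norm(d).round(4),np.degrees(np.arctan2(d[1],d[0])).round(1))
# scene check of predicted points in scene image
x=np.array([np.cos(np.radians(23.5)),np.sin(np.radians(23.5)),0]);y=np.array([-x[1],x[0],0]);o=np.array([.577,-.2287,0])
for X in((.09,0,.02),(-.09,0,.02),(0,.068,.048)):print("scene px",proj(s,o+X[0]*x+X[1]*y+np.array([0,0,X[2]])).round(1))
r=np.array([np.cos(np.radians(12.5)),np.sin(np.radians(12.5)),0])
for k in(-.14,.14):print("rail scene px",proj(s,np.array([.521,.3397,.042])+k*r).round(1))
plan([.521,.3397,.1],102.5)
E
```

```text
scene [[0.6381, -0.0254, 0.061], [0.6502, 0.0188, 0.061], [0.6033, 0.0321, 0.061], [0.5898, -0.0132, 0.061]] mean [0.6204 0.0031 0.061 ]
0.0458 74.8
0.0487 164.2
0.0472 -106.6
0.0498 -14.2
top [[0.6478, 0.0195, 0.061], [0.6364, -0.0252, 0.061], [0.5876, -0.0116, 0.061], [0.5999, 0.0325, 0.061]] mean [0.6179 0.0038 0.061 ]
0.0461 -104.4
0.0506 164.4
0.0458 74.5
0.0497 -15.3
scene px [154.3 215.7]
scene px [166.9 159.5]
scene px [190.2 175.2]
rail scene px [421.8 182.5]
rail scene px [441.5 294.4]
clock 0.1 grasp [0.1774 0.5467 0.2494] toolx [-0.    -0.001 -1.   ] jaw 72.02 shift [149.4 -90.7 390.7] turn -30.5 grip 1.0009276887979885 q [ 1.12  0.15  1.44  0.    1.55 -0.13] F [0.5 0.  0.4]
```

```bash
python3 - <<'E'
from h import *
s=dict(np.load("pics/scene0.npz"));i=s["pixels"][:,:,::-1]
a=cv2.resize(i[140:240,125:215],None,fx=5,fy=5,interpolation=cv2.INTER_CUBIC);b=cv2.resize(i[170:305,400:465],None,fx=4,fy=4,interpolation=cv2.INTER_CUBIC)
o=np.zeros((540,720,3),np.uint8);o[:500,:450]=a;o[:540,455:715]=b;cv2.imwrite("pics/crop3.png",o)
E
```

```text
(no output)
```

View pics/crop3.png

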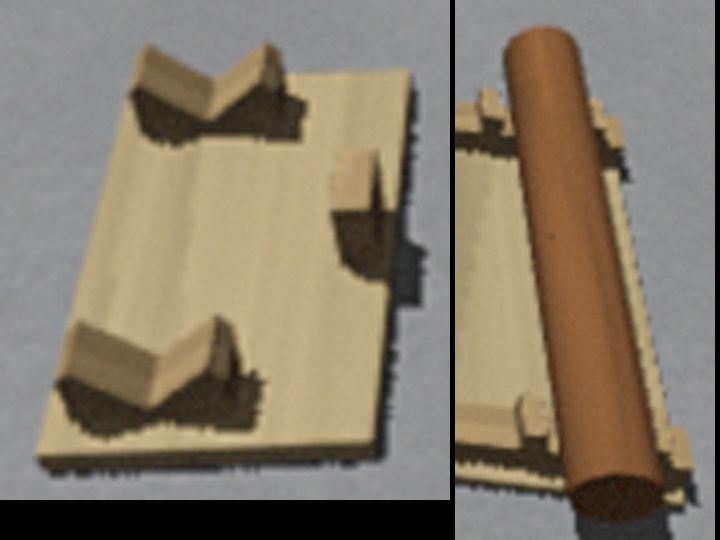

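The scene crop agrees with the top-view estimates to about 1.5 px: V valleys at crop (217,102) and (155,382), rail end at crop (617,495). I'll move above the rail.

Request:
arm_command(motion=[1, 0, -6.5, 28, 0, 1, 0, -13, 56, 0, 1, 0, -13, 56, 0, 1, 0, -13, 56, 0, 1, 0, -13, 56, 0, 1, 0, -13, 56, 0, 1, 0, -13, 56, 0, 1, 0, -6.5, 28, 0, 1, 0, 0, 0, -10.2, 1, 0, 0, 0, -10.2, 1, 0, 0, 0, -10.1, 1, 0, 0, 0, 0], grip_force=60)

```text
clock: 1.6
tcp_pos: [0.5222, 0.3393, 0.3035]
orientation: [-0.171, 1.565, 0.171]
contact_force: [0.3, -0.1, -0.3]
grip_width: 0.995
```

```bash
python3 - <<'E'
from h import *
plan([.521,.3397,.042],102.5)
s=get_state();c=save("wrist","pics/w1.png");print(c["T_tool_cam"].round(3).tolist(),c["K"].round(1).tolist())
E
```

```text
clock 1.6 grasp [0.5222 0.3393 0.2495] toolx [-0.001 -0.    -1.   ] jaw 102.47 shift [207.5   0.7  -1. ] turn -0.0 grip 0.9952190138655411 q [ 0.45  0.25  1.32 -0.    1.57 -1.34] F [ 0.3 -0.1 -0.3]
[[-0.0, -0.298, 0.954, -0.07], [1.0, -0.001, -0.0, 0.0], [0.001, 0.954, 0.298, -0.076], [0.0, 0.0, 0.0, 1.0]] [[325.2, 0.0, 288.7], [0.0, 325.2, 207.5], [0.0, 0.0, 1.0]]
```

View pics/w1.png

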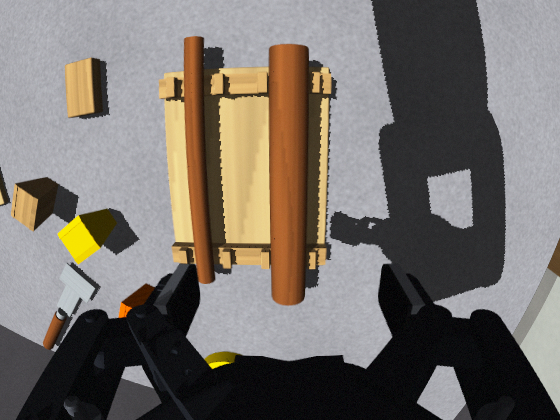

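The wrist view shows the rail at column 289, which is the principal column, so it lies centred between the jaws. Descending and gripping.

Request:
arm_command(motion=[1, 30, 0, -0.5, 0, 1, 50, 0.5, -0.5, 0, 1, 50, 0, 0, 0, 1, 40, 0, 0, 0, 1, 20, 0, 0, 0, 1, 12, 0, 0, 0, 1, 5, 0, 0, 0, 1, 0, 0, 0, 0, -1, 0, 0, 0, 0, -1, 0, 0, 0, 0, -1, 0, 0, 0, 0, -1, 0, 0, 0, 0], grip_force=60)

```text
clock: 3.15
tcp_pos: [0.5213, 0.3397, 0.0976]
orientation: [-0.171, 1.563, 0.172]
contact_force: [-1.1, -1.2, 5.7]
grip_width: 0.447
```

Request:
arm_command(motion=[-1, 0, 0, 0, 0, -1, 0, 0, 0, 0, -1, -10, 0, 0, 0, -1, -20, 0, 0, 0, -1, -40, 0, 0, 0, -1, -40, 0, 0, 0, -1, -20, 0, 0, 0, -1, 0, 0, 0, 0])

```text
clock: 4.15
tcp_pos: [0.5216, 0.3398, 0.2295]
orientation: [-0.171, 1.561, 0.172]
contact_force: [1.0, 0.2, -3.3]
grip_width: 0.45
```

```bash
python3 - <<'E'
from h import *
plan([.5762,-.2275,.16],113.5)
E
```

```text
clock 4.15 grasp [0.5217 0.3399 0.1755] toolx [ 0.003  0.002 -1.   ] jaw 102.52 shift [  14.8 -565.7  -69.9] turn -11.0 grip 0.450466363379266 q [ 0.45  0.28  1.43 -0.    1.43 -1.34] F [ 1.   0.2 -3.3]
```

Request:
arm_command(motion=[-1, 0, -10, -1, 0, -1, 0, -25, -3, 0, -1, 0, -45, -6, 0, -1, 0, -55, -7, 0, -1, 0, -55, -7, 0, -1, 0, -55, -7, 0, -1, 0, -55, -7, 0, -1, 0, -55, -7, 0, -1, 0, -55, -7, 0, -1, 0, -55, -7, 0, -1, 0, -50, -6, 0, -1, 0, -30, -4, 0])

```text
clock: 5.65
tcp_pos: [0.5711, -0.2101, 0.2255]
orientation: [-0.17, 1.566, 0.171]
contact_force: [1.0, 0.0, -3.0]
grip_width: 0.45
```

Request:
arm_command(motion=[-1, 0, -15, -1, 0, -1, 0, -5, 0, 0, -1, 0, 0, 0, -5.5, -1, 0, 0, 0, -5.5, -1, 0, 0, 0, 0, -1, 0, 0, 0, 0])

```text
clock: 6.4
tcp_pos: [0.5753, -0.2265, 0.2269]
orientation: [-0.321, 1.547, 0.321]
contact_force: [-0.5, 0.0, -2.5]
grip_width: 0.448
```

```bash
python3 - <<'E'
from h import *
plan([.5762,-.2275,.046],113.5)
c=save("scene","pics/s2.png");t=save("top","pics/t2.png");w=save("wrist","pics/w2.png")
o=np.zeros((600,800,3),np.uint8);o[:420,:560]=w["pixels"][:,:,::-1]
o[420:600,:240]=cv2.resize(c["pixels"][90:240,80:280,::-1],(240,180))
o[:420,560:]=cv2.resize(t["pixels"][140:280,330:410,::-1],(240,420))
cv2.imwrite("pics/m2.png",o)
E
```

```text
clock 6.4 grasp [ 0.5753 -0.2265  0.1729] toolx [-0.  0. -1.] jaw 113.43 shift [126.9  -1.3   0.4] turn -0.1 grip 0.4479929167816472 q [-0.5   0.28  1.44 -0.    1.42 -2.48] F [-0.5  0.  -2.5]
```

View pics/m2.png

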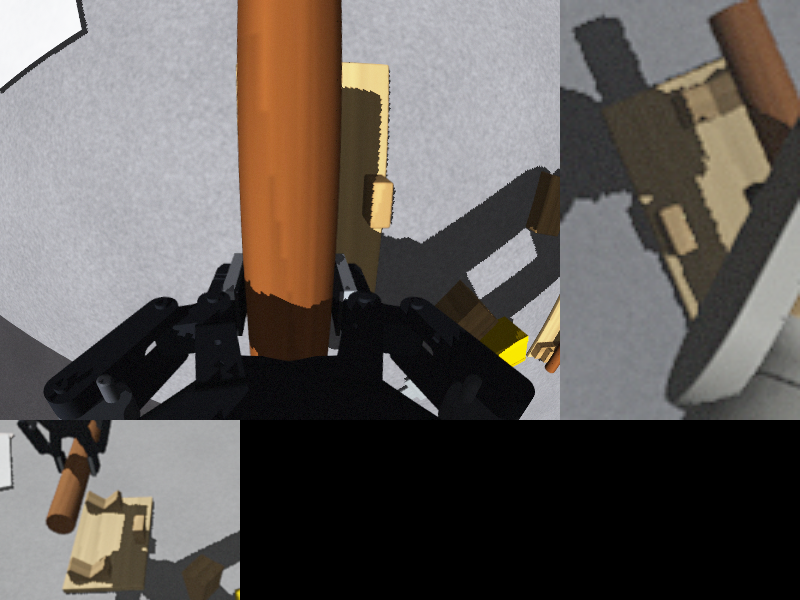

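The rail is held level and parallel to the stand, with the stop on its correct (right) side in the wrist view at (382,200). Lowering.

Request:
arm_command(motion=[-1, 20, -1.3, 0.4, 0, -1, 35, 0, 0, 0, -1, 30, 0, 0, 0, -1, 15, 0, 0, 0, -1, 8, 0, 0, 0, -1, 5, 0, 0, 0, -1, 3, 0, 0, 0, -1, 3, 0, 0, 0, -1, 0, 0, 0, 0, -1, 0, 0, 0, 0])

```text
clock: 7.8
tcp_pos: [0.5763, -0.2282, 0.1082]
orientation: [-0.322, 1.547, 0.322]
contact_force: [1.0, 0.1, -3.5]
grip_width: 0.453
```

Request:
arm_command(motion=[-1, 3, 0, 0, 0, -1, 2, 0, 0, 0, -1, 1, 0, 0, 0, -1, 0, 0, 0, 0, -1, 0, 0, 0, 0])

```text
clock: 8.43
tcp_pos: [0.5762, -0.2282, 0.1027]
orientation: [-0.322, 1.547, 0.322]
contact_force: [-6.2, 2.3, 9.0]
grip_width: 0.448
```

```bash
python3 - <<'E'
from h import *
plan([.5762,-.2275,.046],113.5)
c=save("scene","pics/s3.png");t=save("top","pics/t3.png")
o=np.zeros((600,800,3),np.uint8);o[:600,:450]=cv2.resize(c["pixels"][120:260,110:215,::-1],(450,600),interpolation=cv2.INTER_CUBIC)
o[:420,460:700]=cv2.resize(t["pixels"][140:280,350:430,::-1],(240,420))
cv2.imwrite("pics/m3.png",o)
E
```

```text
clock 8.425 grasp [ 0.5762 -0.2282  0.0487] toolx [ 0. -0. -1.] jaw 113.52 shift [2.7 0.6 0.3] turn 0.0 grip 0.44843641795620065 q [-0.5   0.38  1.57 -0.    1.19 -2.48] F [-6.2  2.3  9. ]
```

View pics/m3.png

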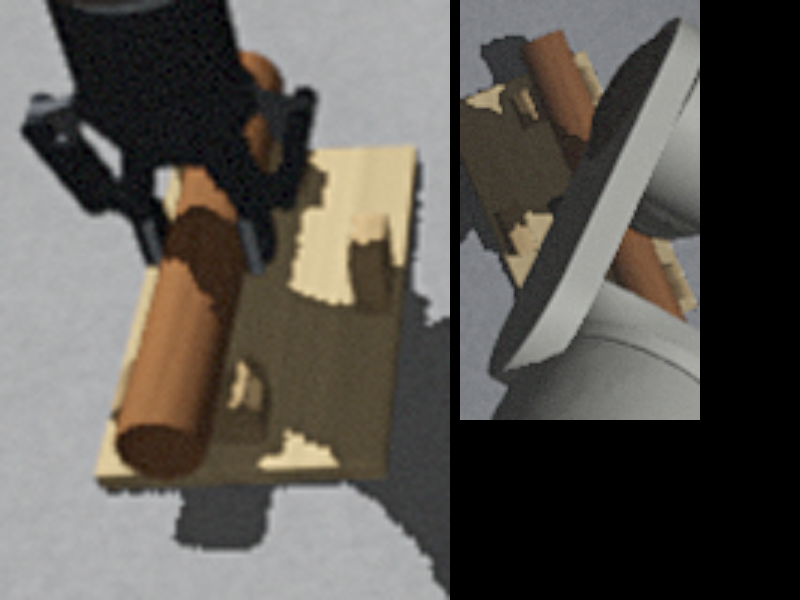

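The picture shows the rail lying in both cradles, and the force has turned to an upward 9 N. Release and rise.

Request:
arm_command(motion=[0.0, 0, 0, 0, 0, 0.2, 0, 0, 0, 0, 0.5, 0, 0, 0, 0, 0.5, 0, 0, 0, 0, 0.5, 0, 0, 0, 0, 0.5, -15, 0, 0, 0, 0.5, -30, 0, 0, 0, 0.5, -45, 0, 0, 0, 1, -40, 0, 0, 0, 1, -20, 0, 0, 0, 1, 0, 0, 0, 0])

```text
clock: 9.9
tcp_pos: [0.5766, -0.2283, 0.2545]
orientation: [-0.324, 1.544, 0.32]
contact_force: [0.3, 0.5, -0.5]
grip_width: 1.005
```

```bash
python3 - <<'E'
from h import *
plan([.619,.0035,.2],-15.5)
E
```

```text
clock 9.9 grasp [ 0.5767 -0.2284  0.2005] toolx [ 0.003 -0.002 -1.   ] jaw 113.52 shift [  0.2 195.8 131.3] turn -51.0 grip 1.0045193113424105 q [-0.5   0.26  1.4  -0.    1.47 -2.48] F [ 0.3  0.5 -0.5]
```

Request:
arm_command(motion=[1, 0, 15, 10, 0, 1, 0, 40, 27, 0, 1, 0, 50, 33, 0, 1, 0, 50, 33, 0, 1, 0, 30, 21, 0, 1, 0, 11, 7, 0, 1, 0, 0, 0, 10, 1, 0, 0, 0, 10.7, 1, 0, 0, 0, 10.7, 1, 0, 0, 0, 10.7, 1, 0, 0, 0, 10.7, 1, 0, 0, 0, 10.7])

```text
clock: 11.4
tcp_pos: [0.6178, 0.0035, 0.2511]
orientation: [0.551, 1.501, -0.552]
contact_force: [-0.2, -0.0, -0.6]
grip_width: 1.001
```

Request:
arm_command(motion=[1, 0, 0, 0, 10.7, 1, 0, 0, 0, 10.7, 1, 0, 0, 0, 10.7, 1, 0, 0, 0, 10.7, 1, 0, 0, 0, 10.7, 1, 0, 0, 0, 10.7, 1, 0, 0, 0, 0])

```text
clock: 12.28
tcp_pos: [0.6179, 0.0035, 0.2513]
orientation: [1.388, 1.083, -1.39]
contact_force: [0.2, 0.0, 1.0]
grip_width: 0.998
```

```bash
python3 - <<'E'
from h import *
plan([.619,.0035,.042],-15.5)
t=save("top","pics/t4.png");w=save("wrist","pics/w4.png")
o=np.zeros((420,800,3),np.uint8);o[:420,:560]=w["pixels"][:,:,::-1]
o[:420,560:]=cv2.resize(t["pixels"][140:280,350:430,::-1],(240,420))
cv2.imwrite("pics/m4.png",o)
E
```

```text
clock 12.275 grasp [0.6178 0.0035 0.1973] toolx [-0.001 -0.    -1.   ] jaw -14.16 shift [155.3   1.3  -0.3] turn 1.3 grip 0.9981318422365894 q [-0.12  0.26  1.41 -0.    1.47  0.13] F [0.2 0.  1. ]
```

View pics/m4.png

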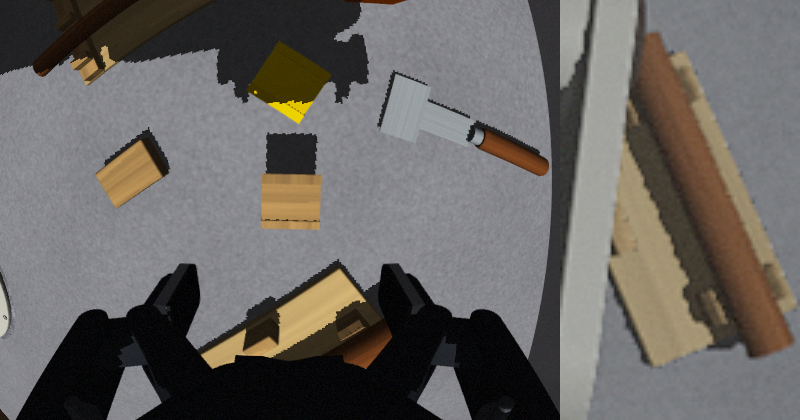

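The chock sits square between the jaws at columns 262–321, with the yellow look-alike clear of the fingers. In the top crop the rail lies in both cradles.

Request:
arm_command(motion=[1, 25, 0.8, 0, 0.3, 1, 45, 0.5, 0, 0, 1, 40, 0, 0, 0, 1, 22, 0, 0, 0, 1, 12, 0, 0, 0, 1, 6, 0, 0, 0, 1, 2, 0, 0, 0, 1, 0, 0, 0, 0, -1, 0, 0, 0, 0, -1, 0, 0, 0, 0, -1, 0, 0, 0, 0, -1, 0, 0, 0, 0], grip_force=50)

```text
clock: 13.88
tcp_pos: [0.6195, 0.0035, 0.1004]
orientation: [1.393, 1.078, -1.392]
contact_force: [-1.0, 0.5, 4.8]
grip_width: 0.572
```

```bash
python3 - <<'E'
from h import *
plan([.619,.0035,.045],-15.5)
c=dict(np.load("pics/t4.npz"));im=c["pixels"][:,:,::-1]
hsv=cv2.cvtColor(cv2.GaussianBlur(im,(3,3),0),cv2.COLOR_BGR2HSV)
m=((hsv[...,1]>100)&((hsv[...,0]<=15))).astype(np.uint8);m[:, :350]=0;m[:,440:]=0;m[:140]=0;m[285:]=0
m=cv2.morphologyEx(m,cv2.MORPH_OPEN,np.ones((5,5)))
n,l,st,ce=cv2.connectedComponentsWithStats(m)
for i in range(1,n):
    if st[i,4]>200:
        r=cv2.minAreaRect(np.argwhere(l==i)[:,::-1].astype(np.float32));bx=cv2.boxPoints(r)
        B=np.array([ray(c,p,.046) for p in bx]);print(r,B.round(4).tolist(),"centre",ray(c,r[0],.046).round(4))
        for k in(0,1):
            d=B[k+1]-B[k];print(np.linalg.norm(d),np.degrees(np.arctan2(d[1],d[0])))
E
```

```text
clock 13.875 grasp [0.6196 0.0035 0.0464] toolx [ 0.001 -0.    -1.   ] jaw -14.48 shift [ 1.4 -0.6  0.1] turn 1.0 grip 0.5718722499816278 q [-0.12  0.38  1.57 -0.    1.18  0.13] F [-1.   0.5  4.8]
((399.24066162109375, 204.75833129882812), (111.87721252441406, 14.471519470214844), 66.68228912353516) [[0.6943, -0.1575, 0.046], [0.7096, -0.1909, 0.046], [0.4551, -0.301, 0.046], [0.4403, -0.2682, 0.046]] centre [ 0.5736 -0.2299  0.046 ]
0.036698389479448715 -65.28842756941893
0.2773289086265691 -156.60529341662996
```

Request:
arm_command(motion=[-1, 0, 0, 0, 0, -1, 0, 0, 0, 0, -1, -10, 0, 0, 0, -1, -30, 0, 0, 0, -1, -40, 0, 0, 0, -1, -30, 0, 0, 0, -1, -10, 0, 0, 0, -1, 0, 0, 0, 0])

```text
clock: 14.88
tcp_pos: [0.6193, 0.0035, 0.2198]
orientation: [1.393, 1.079, -1.393]
contact_force: [0.4, -0.8, -1.0]
grip_width: 0.572
```

```bash
python3 - <<'E'
from h import *
plan([.5585,-.1881,.166],23.5)
E
```

```text
clock 14.875 grasp [0.6193 0.0035 0.1658] toolx [ 0. -0. -1.] jaw -14.48 shift [-2.000e-01 -1.100e+01  2.007e+02] turn -38.0 grip 0.5719796713869607 q [-0.12  0.28  1.45 -0.    1.41  0.13] F [ 0.4 -0.8 -1. ]
```

Request:
arm_command(motion=[-1, 0, -1, 15, 0, -1, 0, -2, 40, 0, -1, 0, -2, 45, 0, -1, 0, -3, 45, 0, -1, 0, -2, 40, 0, -1, 0, -1, 16, 0, -1, 0, 0, 0, -8, -1, 0, 0, 0, -10, -1, 0, 0, 0, -10, -1, 0, 0, 0, -10, -1, 0, 0, 0, 0, -1, 0, 0, 0, 0])

```text
clock: 16.38
tcp_pos: [0.5583, -0.1883, 0.2195]
orientation: [0.905, 1.375, -0.905]
contact_force: [0.3, 0.6, -0.8]
grip_width: 0.569
```

```bash
python3 - <<'E'
from h import *
plan([.5585,-.1881,.0584],23.5)
c=save("scene","pics/s5.png");t=save("top","pics/t5.png");w=save("wrist","pics/w5.png")
o=np.zeros((420,800,3),np.uint8);o[:420,:470]=w["pixels"][:,50:520,::-1]
o[:420,480:795]=cv2.resize(c["pixels"][110:250,110:215,::-1],(315,420),interpolation=cv2.INTER_CUBIC)
cv2.imwrite("pics/m5.png",o)
E
```

```text
clock 16.375 grasp [ 0.5583 -0.1883  0.1655] toolx [-0.001  0.    -1.   ] jaw 23.29 shift [107.1   0.3  -0. ] turn -0.2 grip 0.5694900362445006 q [-0.46  0.22  1.53 -0.    1.39 -0.86] F [ 0.3  0.6 -0.8]
```

View pics/m5.png

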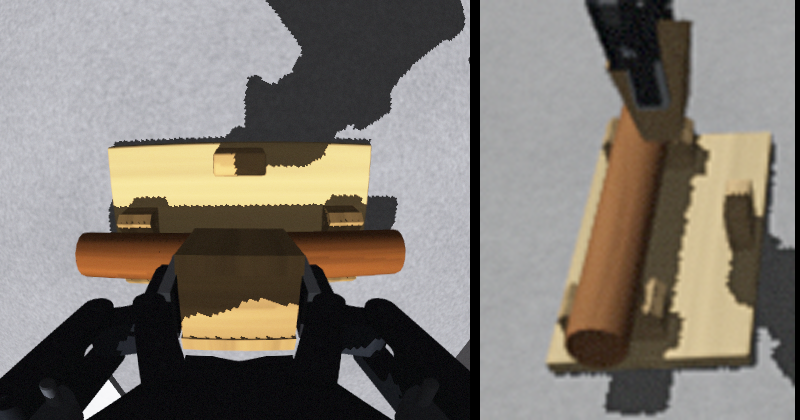

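Wrist view: the chock is held upright and parallel to the rail, and the stop's near face is around (290,176). I'll cast rays for a relative check.

```bash
python3 - <<'E'
from h import *
w=dict(np.load("pics/w5.npz"));M=Ro.from_rotvec([0.905,1.375,-0.905]).as_matrix();p=np.array([.5583,-.1883,.2195])
T=w["T_tool_cam"];K=w["K"]
def wr(u,v,z):
    a=np.array([u-K[0,2],v-K[1,2]])/K[0,0];r=np.hypot(*a);d=np.r_[a/r*np.sin(r),np.cos(r)]
    d=M@T[:3,:3]@d;o=p+M@T[:3,3];return o+d*(z-o[2])/d[2]
x=np.array([np.cos(np.radians(23.5)),np.sin(np.radians(23.5)),0]);y=np.array([-x[1],x[0],0]);o=np.array([.576,-.2285,0])
L=lambda X:(round((X-o)@x*1000,1),round((X-o)@y*1000,1))
for n,u,v,z in(("stop bot L",263,176,.012),("stop bot R",316,176,.012),("boardfarL",158,148,.012),("boardfarR",421,142,.012)):print(n,L(wr(u,v,z)))
hsv=cv2.cvtColor(w["pixels"],cv2.COLOR_RGB2HSV)
m=((hsv[...,1]>150)&(hsv[...,0]<=14)&(hsv[...,2]>30))
for u in(140,160,180,200,380,400,420,440):
    r=np.flatnonzero(m[215:290,u])+215;print("rail",u,r.min(),r.max(),L(wr(u,(r.min()+r.max())/2,.046)))
r=np.flatnonzero(m[250:265].any(0));r=r[(r>110)&(r<470)];print("ends",r.min(),r.max(),L(wr(r.min(),255,.046)),L(wr(r.max(),255,.046)))
E
```

```text
stop bot L (np.float64(-22.6), np.float64(62.7))
stop bot R (np.float64(23.6), np.float64(62.5))
boardfarL (np.float64(-117.9), np.float64(90.5))
boardfarR (np.float64(118.9), np.float64(95.0))
rail 140 233 275 (np.float64(-133.4), np.float64(1.5))
rail 160 233 277 (np.float64(-113.4), np.float64(1.3))
rail 180 234 278 (np.float64(-94.3), np.float64(1.0))
rail 200 233 279 (np.float64(-76.0), np.float64(1.5))
rail 380 231 277 (np.float64(77.2), np.float64(2.7))
rail 400 234 276 (np.float64(95.7), np.float64(1.0))
rail 420 230 274 (np.float64(114.4), np.float64(3.1))
rail 440 232 272 (np.float64(134.7), np.float64(2.2))
ends 126 454 (np.float64(-148.6), np.float64(-0.2)) (np.float64(150.3), np.float64(-1.6))
```

The camera is on the stop side, so the edge at row 176 is the stop's near top edge. At z = 0.048 its width comes to 40 mm and y ≈ 70. The rail reads y ≈ +1.8, so both are about 2 mm further along +y than in my frame. I'll shift the chock 2 mm (tool −z) and lower it.

Request:
arm_command(motion=[-1, 15, 0.3, -2, 0, -1, 25, 0, 0, 0, -1, 25, 0, 0, 0, -1, 15, 0, 0, 0, -1, 8, 0, 0, 0, -1, 6, 0, 0, 0, -1, 4, 0, 0, 0, -1, 3, 0, 0, 0, -1, 2, 0, 0, 0, -1, 0, 0, 0, 0, -1, 0, 0, 0, 0])

```text
clock: 17.9
tcp_pos: [0.558, -0.1864, 0.1171]
orientation: [0.902, 1.376, -0.902]
contact_force: [-0.3, -0.2, -0.7]
grip_width: 0.571
```

Request:
arm_command(motion=[-1, 2, 0, 0, 0, -1, 1.5, 0, 0, 0, -1, 1, 0, 0, 0, -1, 0.5, 0, 0, 0, -1, 0, 0, 0, 0, -1, 0, 0, 0, 0])

```text
clock: 18.65
tcp_pos: [0.5579, -0.1864, 0.1125]
orientation: [0.901, 1.376, -0.902]
contact_force: [-4.6, 1.1, 7.9]
grip_width: 0.572
```

The foot has touched down at the expected height with about 8 N. Releasing gently.

Request:
arm_command(motion=[0.3, 0, 0, 0, 0, 0.5, 0, 0, 0, 0, 0.7, 0, 0, 0, 0, 0.7, 0, 0, 0, 0, 0.7, 0, 0, 0, 0, 0.7, -10, 0, 0, 0, 0.7, -25, 0, 0, 0, 0.7, -40, 0, 0, 0, 0.7, -40, 0, 0, 0, 0.7, -25, 0, 0, 0, 0.7, 0, 0, 0, 0])

```text
clock: 20.02
tcp_pos: [0.5584, -0.1866, 0.2547]
orientation: [0.901, 1.372, -0.901]
contact_force: [-0.9, 0.9, -1.0]
grip_width: 0.85
```

Request:
arm_command(motion=[0.7, -10, 0, -20, 0, 0.7, -10, 0, -45, 0, 0.7, -10, 0, -45, 0, 0.7, 0, 0, -45, 0, 0.7, 0, 0, -45, 0, 0.7, 0, 0, -20, 0, 0.7, 0, 0, 0, 0, 0.7, 0, 0, 0, 0])

```text
clock: 21.02
tcp_pos: [0.4704, 0.0148, 0.2818]
orientation: [0.901, 1.376, -0.902]
contact_force: [0.2, -0.6, 0.4]
grip_width: 0.85
```

```bash
python3 - <<'E'
from h import *
s=get_state();print(s["clock"],s["contact_force"],s["tcp_pos"])
c=save("scene","pics/s6.png");t=save("top","pics/t6.png")
x=np.array([np.cos(np.radians(23.5)),np.sin(np.radians(23.5)),0]);y=np.array([-x[1],x[0],0]);o=np.array([.5755,-.227,0])
for n,q in(("scene",c),("top",t)):
  print(n,[proj(q,o+a*x+(.044+b)*y+np.array([0,0,.073])).round(1).tolist() for a,b in((-.025,-.024),(.025,-.024),(.025,.024),(-.025,.024))])
a=np.zeros((520,800,3),np.uint8);a[:,:390]=cv2.resize(c["pixels"][120:240,120:210,::-1],(390,520),interpolation=cv2.INTER_CUBIC)
a[:,400:]=cv2.resize(t["pixels"][145:275,335:435,::-1],(400,520),interpolation=cv2.INTER_CUBIC)
cv2.imwrite("pics/m6.png",a)
E
```

```text
21.025 [ 0.17417281 -0.58866578  0.3578613 ] [0.47036795 0.01481251 0.28177126]
scene [[168.1, 159.2], [164.7, 174.6], [188.2, 174.0], [190.6, 158.6]]
top [[397.4, 215.6], [389.2, 196.7], [371.1, 204.1], [379.2, 223.1]]
```

View pics/m6.png

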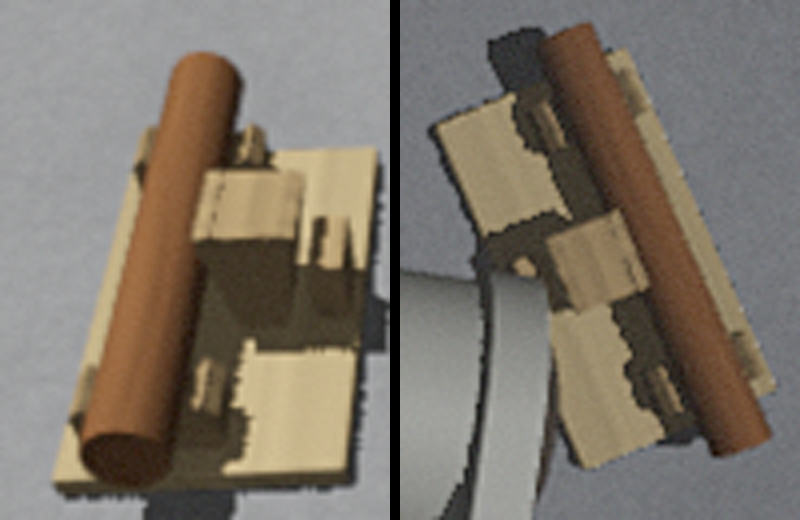

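Final picture: the chock's top corners are at crop (208,168), (193,240), (300,240) and (303,172). That is full-frame (168,159), (165,175), (189,175) and (190,160), within about 1.5 px of the ideal projection. The rail lies in both cradles and the gripper is clear. Handing in.

```bash
python3 -c "
from h import *
print(finish_job())"
```

```text
the job is handed in; nothing more can be done
None
```

The rail is in both V-cradles and the chock stands between rail and stop. I handed the job in at about 21 s of the 59 s allowed; the station gave no verdict.

- **Rail:** I lowered it until about 9 N of upward force showed contact, then let go. After release the top camera put it about 3 mm off centre lengthwise and 1 mm sideways, parallel to the stand.
- **Chock:** I lowered it until about 8 N showed contact at the expected height, then let go. In the last scene picture its top corners were within about 1.5 px (roughly 3 mm) of where they should be, and it stood upright. I did not work out its final pose numerically.
- **Clear of everything:** the gripper ended well away from the parts, with no contact force beyond sensor noise. I never went near the thin rod or the look-alikes, but did not measure them again at the end.
- **Disagreement:** the wrist and scene cameras put the stand about 2 mm further towards the stop than the top camera did. I moved the chock 2 mm that way before setting it down. No other check failed.

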